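# Take the blade cap off a desk fan for cleaning

### The arm

A 7-joint arm with a two-finger parallel gripper is mounted at the origin on the work surface; the furniture and walls round the work are solid. World frame = base frame: x ahead of the robot, y to its left, z up, the work surface at z = 0. Lengths are in m, angles in rad, forces in N, time in s.
With the tool pointing down it reaches from about 0.35 to 0.9 m from the base axis. Payload 19.9 kg.
Tool frame: the origin (TCP) lies midway between the tips of the shut fingers; the grasp point (between the pads) lies r.tcp_to_grasp behind it (r.tcp_to_grasp is the distance from the TCP to the grasp point, in m); z points along the fingers, y is the direction in which the jaws open and shut (so a half turn about z gives the same grasp; the last joint's range is limited). The gripper opens to 85 mm and grips with 20 to 120 N. Pads are 22 mm wide; open, the fingers measure 114 mm over their backs; the gripper's body (76 mm by 85 mm) begins 54 mm behind the grasp point. The pads swing forward as they close: fully open they stand 13 mm farther back than shut.
Start: joints at [1.163, 0.417, -0.01, 1.614, 0.005, 1.111, -0.053], TCP at [0.224, -0.584, 0.231] pointing down, gripper open.
Joint ranges: [-2.81, 2.81], [-0.39, 2.02], [-1.27, 1.25], [0.06, 2.57], [-1.19, 4.33], [0.19, 2], [-2.82, 2.82]. Speed limits (rad/s): [1.89, 1.89, 2.39, 2.39, 3.01, 3.01, 3.01].

### API

Orientations are given as a rotation vector (axis times angle).
In Python, from workcell import r gives the robot as it stands. Calls block until the motion is done:
- r.move_to(position, orientation): joint-space move of the TCP to a pose.
- r.move_straight(position, v=0.15, rotation=None): straight line of the TCP; rotation=None keeps the orientation; v is the mean speed in m/s.
- r.set_joints(angles): joint-space move.
- r.grip(opening, grasp_force=None): finger opening in m; grasp_force is the grip in N (None keeps the last); returns when the fingers have stopped.
- r.dwell(seconds).
- r.ik(position, orientation): joint angles nearest the present ones, or None.
- r.read_state(): the state.
- r.grab_frame(name): name is "side" or "top"; returns the picture (480x640x3 uint8, blue, green, red); there is no depth.
- r.calibration(name): a dict with "fx", "fy", "cx", "cy" (pixels), "rvec" (rotation vector, rad) and "tvec" (3), from world to camera coordinates, as OpenCV has them. Camera axes: x right, y down, z forward; pixel columns grow to the right and rows downward; lengths in m; the calibration is good to about 2 mm. A picture is of the moment at which its call begins. calibration takes no time and is no camera call.
A pose or a line that the arm cannot do raises r.IKError and nothing moves.
- r.sign_off(): hands the job in, once; it reports no verdict.
The state is a dict: "t": time; "joint_positions": joint angles; "joint_velocities": joint speeds; "joint_efforts": joint torques, N m; "tcp_pos": TCP position; "orientation": TCP orientation; "ft_force": force on the tool from outside, world axes, zero at the start; "torque": the same for the moment, N m; "gripper_width": finger opening in m.
Only numpy, scipy, OpenCV 4.12 (cv2) and the standard library are available. Lean on these libraries where they do the work, as an engineer would, in place of code of your own. Each camera call takes 0.05 s, during which the arm holds its last target.

### The job

The small desk fan stands face up for cleaning, its front guard already off and its blades clipped still. Slide the little round wooden dish across the desk (do not lift it) until it rests against the fan's round foot, ready for the small parts, and only then unscrew the ribbed cap in the middle of the blades: nobody knows whether its thread is right- or left-handed, so try it both ways. Lift the cap off and finish still holding it in the gripper, at rest over the middle of the dish and well clear of it (do not put it down, I want to see its thread), with the other things on the desk left where they are.

Things in the scene. Friction and masses are not known exactly. Their poses are not given: they have to be found in the camera images.
- dish: Open round wooden dish, 104 mm across the rim, 24 mm high, wall 4 mm, inner floor 5 mm up, 0.16 kg, loose on the desk to the right of the fan. Origin: centre of its underside.
- fan: Small desk fan, fixed, head facing straight up. Origin: centre of the underside of its foot, on the desk; z up along the blade axis. The foot is a black disc of 85 mm radius with an upright edge 19 mm high: the dish touches it when their centres are 137 mm apart. Yoke arms on two sides reach 104 mm out and 145 mm up; wire ring of 91 mm radius at 133 mm height.
- hub: Flat round top of the grey blade hub, 58 mm across, fixed; five blades of 80 mm radius round it, 130 to 158 mm above the desk, locked by a clip at the rim (they cannot turn). Origin: centre of the top face, 160 mm above the desk on the fan's axis; the cap's rim rests on it when screwed home. z up; at the start the cap's x axis points along the hub's x axis.
- cap: Grey ribbed screw cap in the middle of the blades: 46 mm diameter, 34 mm high, wall upright and good to grip from 3 to 26 mm above its lower rim, slightly domed top, 0.10 kg. Origin: centre of its lower rim; z up along its axis. It covers a threaded stud and must be raised 22 mm to clear it.
- cap_center (a point): Point on the cap's axis 16 mm above its lower rim. Coarse two-start thread, either hand, not to be seen outside. The wrong way, the cap stops hard within 0.1 rad; the right way it turns lightly (about 0.1 N m in a 30 N grip), rises 3.2 mm per rad, is out of the thread at 1.95 rad and meets a second stop at 2.4 rad, where it lifts off too. Let go half-way it stays there.
- front_guard: Front guard of the fan, a round wire dome of 182 mm diameter and 30 mm height lying on the desk at the left. Bystander. Origin: centre of its underside.
- mug: White mug, 84 mm across, 91 mm high, back left. Bystander. Origin near the middle of its underside.
- desk_clock: Small brass desk clock, 80 mm wide, 87 mm high, back left corner. Bystander. Origin: centre of its underside.
- stapler: Black stapler, 153 mm long, 44 mm high, left. Bystander. Origin: centre of its underside.
- pen_tray: Walnut pen tray, 230 x 55 mm, 14 mm high, along the back edge behind the fan. Bystander. Origin: centre of its underside.
- fountain_pen: Black pen, 132 mm long, lying in the pen tray. Bystander. Origin: centre of its underside.
- ink_bottle: Square ink bottle, 49 mm wide, 58 mm high, back right, between the pen tray and the books. Bystander. Origin: centre of its underside.
- eraser: Eraser, 52 x 21 mm, 12 mm high, back right, in front of the ink bottle. Bystander. Origin: centre of its underside.
Not all that is in view belongs to the job. Several things look just like the fan: the one meant starts farthest to the robot's left.

How it is judged:
On the way, in this order (a step that is already met when the one before it is completed fails the run):
1. the dish has been slid up to the fan's foot (horizontal distance between dish and fan below 0.152 m and linear speed of dish below 0.02 m/s), for 0.3 s.
2. the cap has been turned about a quarter of a turn on its thread while still on the hub (angle between the x axis of cap and the x axis of hub, either way round above 1.3 rad and z of cap in the frame of hub below 0.01 m), for 0.05 s.
3. the cap is lifted clear of the stud in the gripper (z of cap in the frame of hub above 0.03 m and contact force between cap and the fingers above 1 N), for 0.2 s.
At the end, for the whole second after the job is handed in: The gripper still holds the cap, at rest, its centre within 35 mm of the dish's axis and its lower rim at least 50 mm above the desk, touching neither dish, fan nor hub; the dish stands flat on the desk with its rim within 15 mm of the fan's foot (horizontal distance between cap_center and dish below 0.035 m and z of cap in the frame of dish above 0.05 m and linear speed of cap below 0.03 m/s and contact force between cap and the fingers above 1 N and contact force between cap and dish below 0.1 N and contact force between cap and fan below 0.1 N and contact force between cap and hub below 0.1 N and horizontal distance between dish and fan below 0.152 m and height (world z) of dish below 0.005 m and angle between dish's own z axis and vertical below 0.1 rad and linear speed of dish below 0.01 m/s); the arm keeps its last pose, push and grip.
It fails at once if the dish is lifted or tipped (height (world z) of dish above 0.012 m or angle between dish's own z axis and vertical above 0.3 rad).
It fails at once if one of the other things on the desk is pushed more than 30 mm from its place or knocked over (distance of any of front_guard, mug, desk_clock, stapler, pen_tray, fountain_pen, ink_bottle, eraser from where it was at the start of the episode above 0.03 m or angle between any of front_guard, mug, desk_clock, stapler, pen_tray, fountain_pen, ink_bottle, eraser's own z axis and vertical above 0.5 rad).
It also fails if it takes over 72 s, if anything falls off the work surface, if the arm or the gripper's body presses on something with over 40 N, if the wrist force passes 120 N, or if a joint passes its speed limit or range.

## Working session

There is one attempt and no reset: what is moved stays moved. The work goes in short steps, each a Python script; the robot and the scene stay as the last script left them, time stands still between calls to the robot, and variables do not carry over. Pictures are saved under pics/ and viewed, and the job is handed in when it is done.

```bash
mkdir -p pics; ls; python3 - <<'E'
from workcell import r
import cv2
for n in("side","top"):
    cv2.imwrite(f"pics/{n}0.png",r.grab_frame(n)); print(n,r.calibration(n))
print(r.read_state(), r.tcp_to_grasp)
E
```

```text
pics
side {'fx': 592.7095509438633, 'fy': 592.7095509438633, 'cx': 321.28320353918684, 'cy': 236.47410092220113, 'rvec': array([ 2.12166631,  1.41032077, -0.45859923]), 'tvec': array([-0.2003399 , -0.22627086,  1.67505873])}
top {'fx': 501.36168533113533, 'fy': 501.36168533113533, 'cx': 322.68513064146504, 'cy': 235.8518893492055, 'rvec': array([ 2.06289189, -2.1390047 ,  0.2450162 ]), 'tvec': array([0.02656177, 0.48385361, 1.11829245])}
{'t': 0.1, 'joint_positions': array([ 1.16348597,  0.41793627, -0.01030636,  1.61411453,  0.00469355,
        1.11066183, -0.05303592]), 'joint_velocities': array([-3.24290200e-05, -7.41780073e-04, -2.16041569e-04, -1.57839703e-03,
       -9.08478906e-04,  2.33988980e-04,  7.09211510e-04]), 'joint_efforts': array([ 6.79382338e-04, -8.65819645e+01,  6.80010505e-01, -4.35633087e+01,
        1.92350097e-02,  5.06113371e-03,  9.97796133e-05]), 'tcp_pos': array([ 0.22345308, -0.5833641 ,  0.23070884]), 'orientation': array([-3.08815379e+00, -5.71179255e-01,  4.32882297e-04]), 'ft_force': array([-0.49780854,  0.62452793,  0.3778325 ]), 'torque': array([0.0121253 , 0.07297799, 0.01390914]), 'gripper_width': 0.08536919768789157} 0.0187
```

View pics/top0.png

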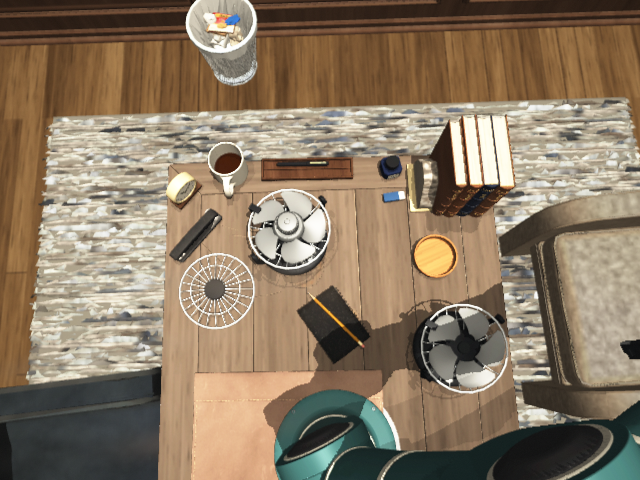

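View pics/side0.png

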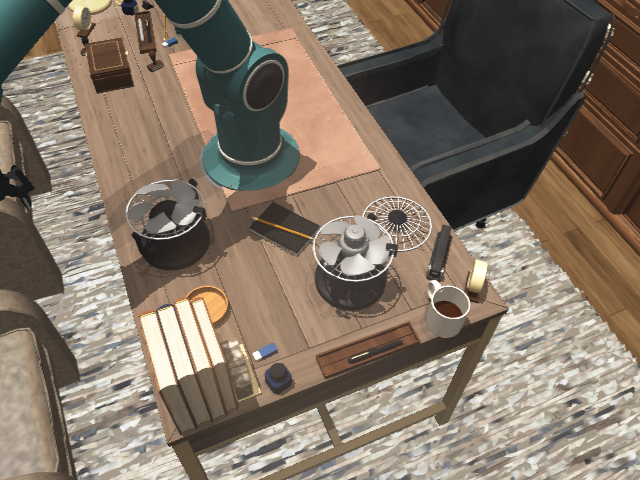

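The top view shows the leftmost fan with its cap at about (289,226), the dish at (436,256), the eraser at (395,197) and the books right of x≈410. The side view shows the cap at about (353,232) and the dish at (208,303). Next I'll measure positions.

```bash
cat > h.py <<'E'
import cv2,numpy as np
from workcell import r
def ray(n,u,v):
    c=r.calibration(n);R=cv2.Rodrigues(c["rvec"])[0]
    d=R.T@np.array([(u-c["cx"])/c["fx"],(v-c["cy"])/c["fy"],1]);return -R.T@c["tvec"],d
def onplane(n,u,v,z):
    o,d=ray(n,u,v);return o+d*(z-o[2])/d[2]
def proj(n,p):
    c=r.calibration(n);K=np.array([[c["fx"],0,c["cx"]],[0,c["fy"],c["cy"]],[0,0,1]])
    return cv2.projectPoints(np.array(p,float).reshape(-1,3),c["rvec"],c["tvec"],K,None)[0].reshape(-1,2)
def tri(a,b):
    (o1,d1),(o2,d2)=ray("top",*a),ray("side",*b)
    s=np.linalg.lstsq(np.c_[d1,-d2],o2-o1,rcond=None)[0]
    p,q=o1+s[0]*d1,o2+s[1]*d2;return (p+q)/2,np.linalg.norm(p-q)
def dish(img,n):
    h=cv2.cvtColor(img,cv2.COLOR_BGR2HSV);m=cv2.inRange(h,(8,130,120),(22,255,255))
    cs=[c for c in cv2.findContours(m,0,cv2.CHAIN_APPROX_NONE)[0] if cv2.contourArea(c)>600]
    return cs
def circ(P):
    P=np.asarray(P);A=np.c_[2*P[:,:2],np.ones(len(P))];x=np.linalg.lstsq(A,(P[:,:2]**2).sum(1),rcond=None)[0]
    return x[:2],np.sqrt(x[2]+x[0]**2+x[1]**2)
def circ_xy(n,pix,z):
    return circ([onplane(n,*p,z) for p in pix])
E
python3 - <<'E'
from h import *
for n in("top","side"):
    im=cv2.imread(f"pics/{n}0.png")
    for c in dish(im,n):
        hull=cv2.convexHull(c)[:,0]; print(n,cv2.boundingRect(c),circ_xy(n,hull,.024))
t=cv2.imread("pics/top0.png")[160:300,220:360];s=cv2.imread("pics/side0.png")[190:320,290:420]
o=np.hstack([cv2.resize(t,(400,400),interpolation=2),cv2.resize(s,(400,400),interpolation=2)])
cv2.imwrite("pics/crop0.png",o)
E
```

```text
top (414, 234, 44, 44) (array([ 0.43449003, -0.25825218]), np.float64(0.05228548791713788))
top (200, 55, 17, 56) (array([0.90160193, 0.34698751]), np.float64(0.08543480873072858))
top (0, 45, 50, 342) (array([0.57992872, 0.96100422]), np.float64(0.4477910937909171))
top (63, 42, 62, 74) (array([0.93435243, 0.58353927]), np.float64(0.1104038040213937))
top (165, 41, 14, 71) (array([0.93824528, 0.35890046]), np.float64(0.09130810968124829))
top (141, 41, 22, 72) (array([0.94150712, 0.45270961]), np.float64(0.09084129023393772))
top (257, 38, 19, 71) (array([0.93060595, 0.15708921]), np.float64(0.0832482680251631))
top (289, 35, 50, 73) (array([0.93587302, 0.01197824]), np.float64(0.10602024435764236))
top (388, 33, 49, 72) (array([ 0.92859149, -0.21623891]), np.float64(0.09864797845289167))
top (438, 31, 51, 72) (array([ 0.934325 , -0.3777455]), np.float64(0.10031521260788073))
top (501, 30, 26, 70) (array([ 0.93913424, -0.52815168]), np.float64(0.08991826357138354))
top (484, 30, 24, 71) (array([ 0.93513279, -0.45645103]), np.float64(0.08532423194142164))
top (538, 28, 28, 71) (array([ 0.93769465, -0.60944472]), np.float64(0.09120405703845369))
top (557, 27, 51, 71) (array([ 0.93557837, -0.68729981]), np.float64(0.10605265649984989))
top (598, 26, 42, 122) (array([ 0.87072705, -0.80597395]), np.float64(0.14147208407247466))
side (174, 286, 54, 37) (array([ 0.43172926, -0.26374034]), np.float64(0.05564085804131626))
side (514, 204, 126, 159) (array([0.68890482, 0.68978493]), np.float64(0.23405046854837114))
side (531, 179, 109, 144) (array([0.63313138, 0.80855013]), np.float64(0.2513247478955882))
side (354, 0, 73, 49) (array([-0.42068871,  0.64178021]), np.float64(0.1372243628884659))
```

View pics/crop0.png

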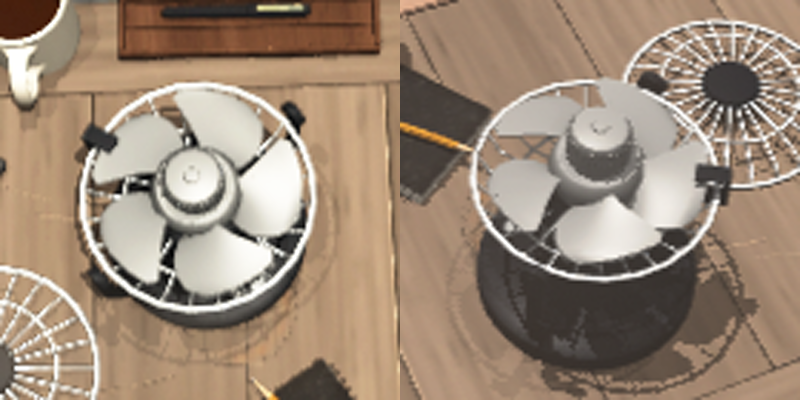

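The crop shows the cap's domed top at about (191,174) in the left half and (600,127) in the right half. The white ring spans (81..316, 84..311) on the left and (472..718, 80..279) on the right.

```bash
python3 - <<'E'
from h import *
T=lambda x,y:(220+x*.35,160+y*.35)
S=lambda x,y:(290+(x-400)*.325,190+y*.325)
print(tri(T(191,174),S(600,127)), onplane("top",*T(191,174),.194), onplane("side",*S(600,127),.194))
print(circ_xy("top",[T(*p) for p in[(81,205),(316,200),(195,84),(200,311),(110,124),(290,125)]],.133))
print(circ_xy("side",[S(*p) for p in[(472,160),(718,190),(600,80),(590,279),(500,110),(530,262)]],.133))
# project checks
f=onplane("top",*T(191,174),.194)[:2]
print(f)
a=np.linspace(0,2*np.pi,73)
for n in("top","side"):
    im=cv2.imread(f"pics/{n}0.png")
    for R,z,col in((.091,.133,(0,0,255)),(.085,.0,(255,0,255)),(.085,.019,(255,0,0)),(.023,.16,(0,255,0)),(.022,.19,(0,255,255))):
        p=proj(n,np.c_[f[0]+R*np.cos(a),f[1]+R*np.sin(a),z+0*a]); cv2.polylines(im,[np.int32(p*8)],True,col,1,cv2.LINE_AA,3)
    u=np.int32(proj(n,[[*f,.1]])[0]); cv2.imwrite(f"pics/ov_{n}.png",cv2.resize(im[u[1]-80:u[1]+80,u[0]-80:u[0]+80],(600,600),interpolation=2))
c=np.hstack([cv2.resize(cv2.imread(f"pics/ov_{n}.png"),(400,400)) for n in("top","side")]);cv2.imwrite("pics/ov.png",c)
E
```

```text
(array([0.4875422 , 0.08401252, 0.19216144]), np.float64(0.0016522197327910413)) [0.48675434 0.08311062 0.194     ] [0.48898269 0.08411614 0.194     ]
(array([0.48591319, 0.08171736]), np.float64(0.08995130606893564))
(array([0.48565773, 0.085198  ]), np.float64(0.08986246181407456))
[0.48675434 0.08311062]
```

View pics/ov.png

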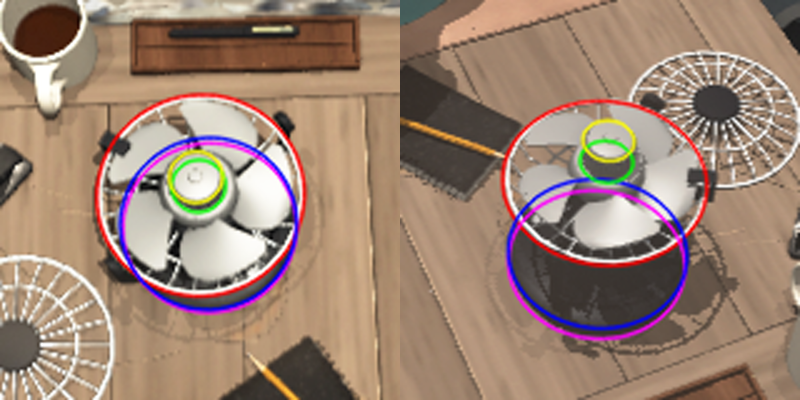

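```bash
python3 - <<'E'
from h import *
for nm,p in dict(paperbot=(408,210),paperR=(432,212),bookcorner=(462,215),fan2=(467,347)).items(): print(nm,[np.round(onplane("top",*p,z),3) for z in(0,.02,.16)])
im=cv2.imread("pics/top0.png")[100:300,370:530];cv2.imwrite("pics/bk.png",cv2.resize(im,(480,600)))
f=np.array([.487,.0835]);d=np.array([.434,-.2595]);u=(f-d)/np.linalg.norm(f-d);print(u,np.linalg.norm(f-d),f-.137*u)
from scipy.spatial.transform import Rotation as Ro
def down(x): # tool x dir
    x=np.array([*x,0]);z=np.array([0,0,-1.]);return Ro.from_matrix(np.c_[x,np.cross(z,x),z]).as_rotvec()
for s in(1,-1):
  for q,z in((d-.055*u,.3),(d-.055*u,.003),(f-.19*u,.003)):
    print(s,np.round(r.ik([*q,z],down(s*u)),2))
for a in np.arange(-180,180,30): 
    j=r.ik([*f,.1615],down([np.cos(np.radians(a)),np.sin(np.radians(a))])); print(a,None if j is None else np.round(j,2))
E
```

```text
paperbot [array([ 0.556, -0.206,  0.   ]), array([ 0.55 , -0.202,  0.02 ]), array([ 0.511, -0.176,  0.16 ])]
paperR [array([ 0.548, -0.265,  0.   ]), array([ 0.543, -0.26 ,  0.02 ]), array([ 0.504, -0.227,  0.16 ])]
bookcorner [array([ 0.538, -0.338,  0.   ]), array([ 0.533, -0.332,  0.02 ]), array([ 0.495, -0.291,  0.16 ])]
fan2 [array([ 0.219, -0.318,  0.   ]), array([ 0.219, -0.313,  0.02 ]), array([ 0.219, -0.274,  0.16 ])]
[0.15270668 0.98827156] 0.34707059800565077 [ 0.46607918 -0.0518932 ]
1 [ 0.88  0.2  -0.35  1.76  0.07  1.2   0.36]
1 [ 0.79  0.6  -0.27  1.99  0.27  0.59  0.19]
1 [ 0.51  0.55 -0.42  2.12  0.43  0.55 -0.38]
-1 [ 0.47  0.18  0.13  1.77 -0.02  1.19 -2.69]
-1 [ 0.38  0.6   0.25  2.   -0.26  0.57 -2.49]
-1 [-0.67  0.88  1.08  2.16 -1.12  0.85 -2.16]
-180 [ 0.63  0.47 -1.05  1.98  0.49  0.98  0.9 ]
-150 [ 0.64  0.48 -1.08  1.98  0.51  0.99  1.41]
-120 [ 0.64  0.48 -1.08  1.98  0.51  0.99  1.93]
-90 [ 0.64  0.48 -1.08  1.98  0.51  0.99  2.46]
-60 [-1.1   0.47  1.09  2.03 -0.52  0.95 -2.36]
-30 [ 0.25  0.32 -0.57  1.99  0.22  0.9  -2.52]
0 [ 0.35  0.34 -0.69  1.98  0.28  0.91 -2.05]
30 [ 0.4   0.36 -0.75  1.98  0.31  0.92 -1.55]
60 [ 0.45  0.37 -0.81  1.98  0.34  0.92 -1.06]
90 [ 0.47  0.38 -0.84  1.98  0.35  0.93 -0.55]
120 [ 0.51  0.4  -0.89  1.98  0.38  0.94 -0.05]
150 [ 0.55  0.42 -0.94  1.98  0.42  0.95  0.44]
```

View pics/bk.png

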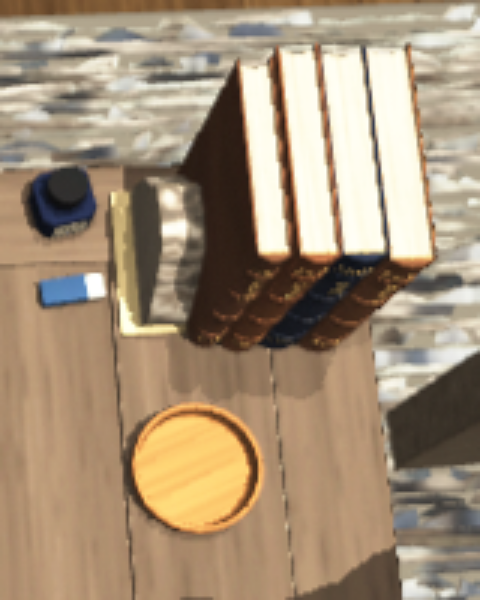

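The crop shows the dish at (197,467), clear of the books and bookend, whose front faces end at row ~345. I'll push with the two open fingers cradling the far side of the dish.

```bash
cat >> h.py <<'E'
from scipy.spatial.transform import Rotation as Ro
def down(x):
    x=np.array([*x,0])/np.linalg.norm(x);z=np.array([0,0,-1.]);return Ro.from_matrix(np.c_[x,np.cross(z,x),z]).as_rotvec()
f=np.array([.487,.0835]);d=np.array([.434,-.2595]);u=(f-d)/np.linalg.norm(f-d)
def st(m=""):
    s=r.read_state();print(m,round(s["t"],2),np.round(s["tcp_pos"],4),"F",np.round(s["ft_force"],1),"T",np.round(s["torque"],2),"w",round(s["gripper_width"],4),"j7",round(s["joint_positions"][6],2));return s
E
python3 - <<'E'
from h import *
o=down(u)
p=r.read_state()["tcp_pos"]
r.move_straight([p[0],p[1],.34],v=.2)
q=d-.085*u
r.move_to([*q,.3],o); r.grip(.07); st()
r.move_straight([*q,.06],v=.2)
st()
for n in("top","side"): cv2.imwrite(f"pics/{n}1.png",r.grab_frame(n))
E
```

```text
2.29 [ 0.4208 -0.344   0.3   ] F [-0.5 -0.5  0.3] T [ 0.03  0.05 -0.04] w 0.0698 j7 0.41
 3.64 [ 0.4214 -0.3438  0.0609] F [ 0.8 -0.1  0.3] T [-0.02 -0.03  0.01] w 0.0701 j7 0.3
```

View pics/side1.png

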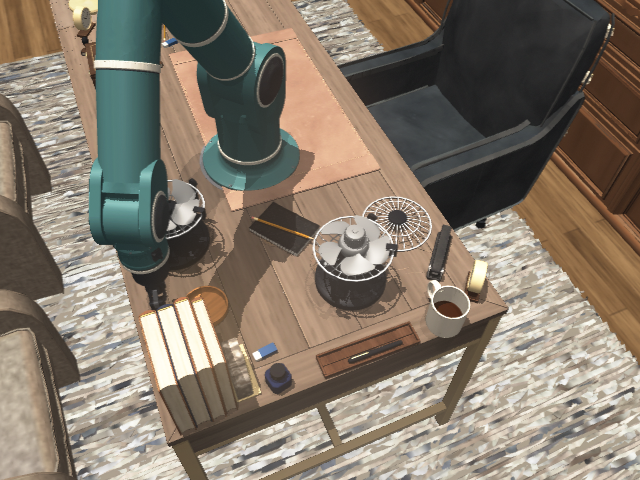

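View pics/top1.png

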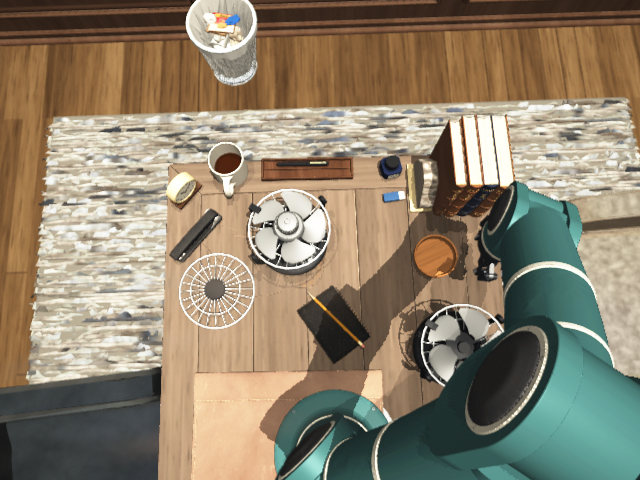

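Both views show the gripper beside the dish, at about (487,262) in the top view, clear of the books and fan 2. I'll lower it and push.

```bash
python3 - <<'E'
from h import *
q=d-.085*u
r.move_straight([*q,.004],v=.1); st()
for off in (.06,.049):
    r.move_straight([*(d-off*u),.004],v=.05); st()
r.move_straight([*(f-(.150+.0495)*u),.004],v=.06); st()
im=r.grab_frame("top");cv2.imwrite("pics/top2.png",im)
for c in dish(im,"top"):
    if cv2.boundingRect(c)[1]>120: print(cv2.boundingRect(c),circ_xy("top",cv2.convexHull(c)[:,0],.024))
E
```

```text
4.45 [ 0.4212 -0.3436  0.0043] F [-0.1 -0.8  0.2] T [-0.01  0.04  0.04] w 0.0697 j7 0.27
 5.1 [ 0.4249 -0.3189  0.0041] F [ 0.4  0.4 -0.1] T [ 0.01 -0.01  0.  ] w 0.07 j7 0.22
 5.47 [ 0.4266 -0.3076  0.004 ] F [ 0.4  0.2 -0. ] T [-0.   -0.06  0.01] w 0.0701 j7 0.2
 8.89 [ 0.4565 -0.1137  0.004 ] F [-0.4 -0.4 -0.5] T [-0.05  0.06 -0.05] w 0.0699 j7 -0.19
(333, 225, 35, 42) (array([ 0.46593099, -0.06156685]), np.float64(0.04930918283538123))
(262, 158, 91, 21) (array([0.71190111, 0.04373469]), np.float64(0.11554950537914081))
```

View pics/top2.png

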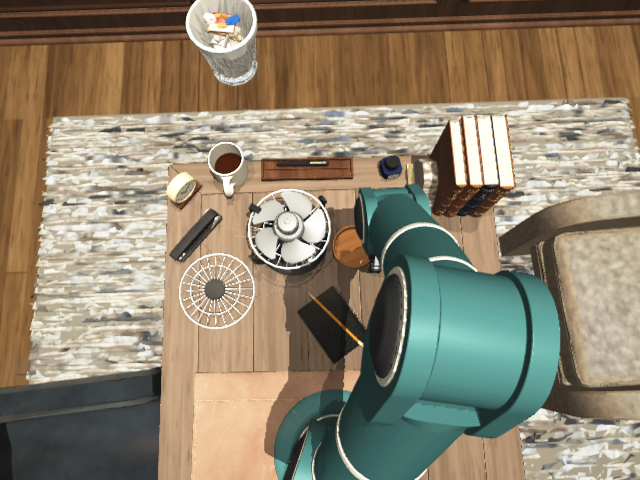

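The dish was pushed to (350,247) in the image, just short of the fan foot. I'll close the remaining gap in small steps, watching the force.

```bash
python3 - <<'E'
from h import *
for D in np.arange(.147,.131,-.002):
    r.move_straight([*(f-(D+.0495)*u),.004],v=.03); s=st(round(D,3))
    if abs(s["ft_force"][:2]@u)>4: break
r.dwell(.4)
p=s["tcp_pos"][:2]
r.move_straight([*(p-.05*u),.004],v=.1)
r.move_straight([*(p-.06*u),.27],v=.3);st()
for n in("top","side"): cv2.imwrite(f"pics/{n}3.png",r.grab_frame(n))
E
```

```text
0.147 9.19 [ 0.4571 -0.1104  0.004 ] F [0.2 0.7 0.1] T [ 0.02  0.03 -0.  ] w 0.0699 j7 -0.2
0.145 9.44 [ 0.4573 -0.1086  0.004 ] F [ 0.7  0.3 -0.6] T [-0.02 -0.01  0.03] w 0.0701 j7 -0.2
0.143 9.69 [ 0.4576 -0.1066  0.004 ] F [-0.5  0.2  0.8] T [ 0.   -0.03 -0.07] w 0.0695 j7 -0.21
0.141 9.94 [ 0.458  -0.1046  0.004 ] F [ 0.5 -0.2  0.6] T [0.01 0.02 0.02] w 0.0701 j7 -0.21
0.139 10.19 [ 0.4582 -0.1027  0.004 ] F [-0.7 -0.1 -0.3] T [-0.   -0.01 -0.01] w 0.0696 j7 -0.22
0.137 10.44 [ 0.4585 -0.1008  0.004 ] F [ 0.1 -0.5  0.4] T [-0.13  0.02  0.05] w 0.0701 j7 -0.22
0.135 10.69 [ 0.4585 -0.1001  0.004 ] F [-1.9 -9.4  0.4] T [-2.05  0.28 -0.04] w 0.0706 j7 -0.22
 12.79 [ 0.4488 -0.1589  0.2687] F [-0.1 -0.  -0.5] T [ 0.04 -0.02 -0.03] w 0.0702 j7 0.08
```

```bash
python3 - <<'E'
from h import *
for n in("top","side"):
    im=cv2.imread(f"pics/{n}3.png")
    for c in dish(im,n):
        b=cv2.boundingRect(c)
        if b[2]<60 and b[1]>200: print(n,b,circ_xy(n,cv2.convexHull(c)[:,0],.024))
E
```

```text
top (327, 224, 44, 43) (array([ 0.46705206, -0.05217116]), np.float64(0.05169990079092097))
side (273, 269, 43, 37) (array([ 0.46672456, -0.05065858]), np.float64(0.0510114066085993))
```

View pics/side3.png

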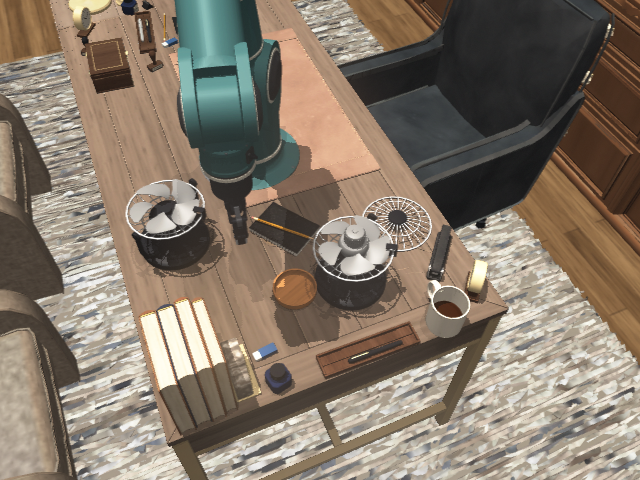

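View pics/top3.png

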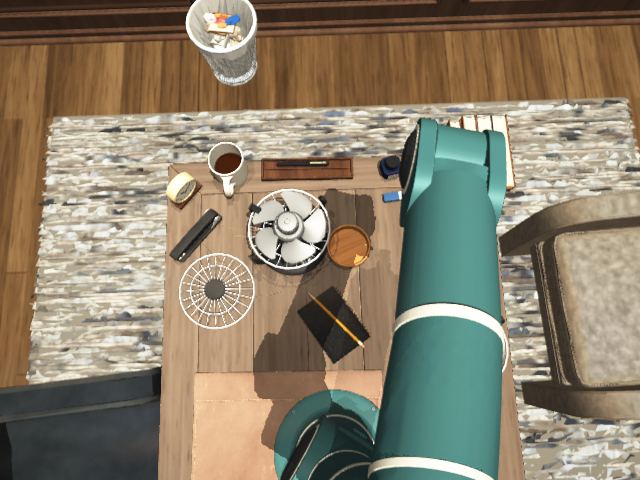

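The dish now sits against the foot at (349,246) in the top view, and both views agree on its centre, about (0.467,-0.0515). Next is the cap.

```bash
python3 - <<'E'
from h import *
best=None
for a in np.radians(np.arange(60,181,10)):
    j=r.ik([*f,.1615],down([np.cos(a),np.sin(a)]))
    if j is not None and (best is None or abs(j[6])<abs(best[0])): best=(j[6],a)
print(best); a=best[1]; o=down([np.cos(a),np.sin(a)])
r.grip(.085)
r.move_to([*f,.27],o); st()
r.move_straight([*f,.215],v=.15)
for n in("top","side"): cv2.imwrite(f"pics/{n}4.png",r.grab_frame(n))
r.move_straight([*f,.1615],v=.08); st()
cv2.imwrite(f"pics/side5.png",r.grab_frame("side")[150:350,250:450].repeat(3,0).repeat(3,1))
open("yaw","w").write(str(a))
E
```

```text
(np.float64(-0.07517986049803013), np.float64(1.9198621771937625))
 14.16 [0.4871 0.0822 0.2699] F [-0.4 -0.1 -0.1] T [-0.02  0.03 -0.07] w 0.0848 j7 0.02
 15.59 [0.4872 0.0836 0.1618] F [-0.6  0.9  0.3] T [-0.   -0.04  0.01] w 0.0846 j7 -0.07
```

View pics/side5.png

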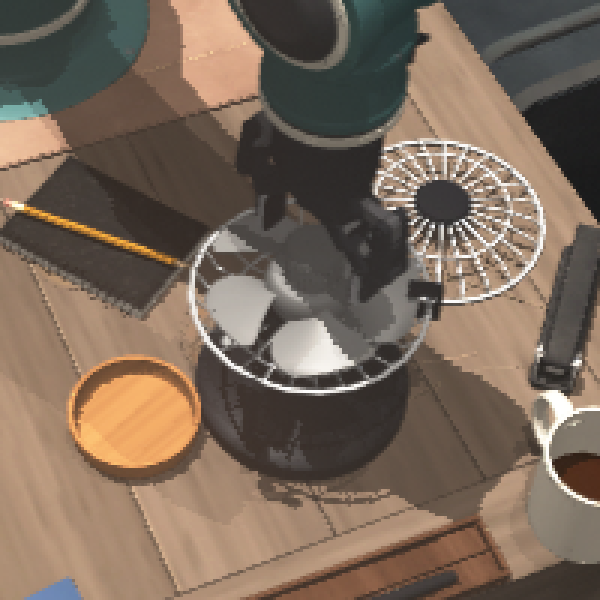

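The fingers straddle the cap at about (310,260), one on each side. I'll close and try the thread in small turns.

```bash
python3 - <<'E'
from h import *
r.grip(.03,35); st("grip"); s=r.read_state()
p=s["tcp_pos"]; Rb=Ro.from_rotvec(s["orientation"])
for k in(.06,.12,.18,.24):
    r.move_straight(p,v=.05,rotation=(Ro.from_euler("z",k)*Rb).as_rotvec()); x=st(k)
    if abs(x["torque"][2])>.6: break
np.savez("g.npz",p=p,o=s["orientation"])
E
```

```text
grip 16.09 [0.4868 0.0834 0.1619] F [-5.1 -1.8  8.9] T [-0.34  0.99  0.02] w 0.0451 j7 -0.07
0.06 16.34 [0.4867 0.0833 0.1619] F [-3.5 -0.4  4.7] T [-0.09  0.68  0.01] w 0.0452 j7 -0.02
0.12 16.59 [0.4867 0.0834 0.1619] F [-4.8 -0.3  4.9] T [ 0.06  0.93 -0.44] w 0.0456 j7 0.03
0.18 16.84 [0.4867 0.0833 0.1619] F [-4.7  0.2  5. ] T [-0.    0.97 -0.58] w 0.0451 j7 0.09
0.24 17.09 [0.4869 0.0831 0.1619] F [-3.3 -2.5  4.5] T [-0.49  0.52 -0.63] w 0.0448 j7 0.14
```

Counter-clockwise the torque climbs to about 0.6 Nm within 0.12 rad, which is a hard stop. So the thread is left-handed, and I'll turn clockwise while rising with it.

```bash
python3 - <<'E'
from h import *
g=np.load("g.npz");p=g["p"];Rb=Ro.from_rotvec(g["o"])
k=.1
while k>-1.75:
    k-=.2
    z=max(0,.08-k)*.0032
    r.move_straight(p+[0,0,z],v=.03,rotation=(Ro.from_euler("z",k)*Rb).as_rotvec()); x=st(round(k,2))
    if abs(x["torque"][2])>.35 or np.abs(x["ft_force"]).max()>20: break
for n in("top","side"): cv2.imwrite(f"pics/{n}6.png",r.grab_frame(n))
E
```

```text
-0.1 17.58 [0.4865 0.0834 0.1622] F [-4.1 -3.3 -0.6] T [-0.66  0.8  -0.01] w 0.0451 j7 -0.16
-0.3 17.93 [0.4865 0.0834 0.1629] F [-5.7 -2.2 -1. ] T [-0.59  0.99 -0.02] w 0.045 j7 -0.35
-0.5 18.28 [0.4864 0.0832 0.1635] F [-4.6 -4.4 -0.5] T [-0.91  1.13  0.01] w 0.0451 j7 -0.53
-0.7 18.63 [0.4864 0.0832 0.1641] F [-5.5 -4.2 -0.9] T [-0.87  1.11  0.09] w 0.0453 j7 -0.72
-0.9 18.98 [0.4862 0.0831 0.1647] F [-6.8 -3.8 -1.4] T [-0.98  1.29  0.04] w 0.0452 j7 -0.91
-1.1 19.33 [0.4862 0.0832 0.1653] F [-6.6 -4.4 -0.9] T [-0.91  1.23  0.08] w 0.045 j7 -1.09
-1.3 19.68 [0.4861 0.0831 0.1659] F [-5.8 -4.9 -1.6] T [-0.84  1.38 -0.03] w 0.0455 j7 -1.28
-1.5 20.03 [0.4861 0.0833 0.1665] F [-6.6 -2.8 -0.7] T [-0.69  1.42 -0.  ] w 0.0448 j7 -1.47
-1.7 20.38 [0.486  0.0833 0.1671] F [-7.2 -2.5 -1.1] T [-0.7   1.5  -0.02] w 0.0454 j7 -1.66
-1.9 20.73 [0.4861 0.0835 0.1678] F [-6.2 -1.6 -1.1] T [-0.45  1.5   0.01] w 0.045 j7 -1.85
```

It turns freely (|Tz| < 0.1) with almost no axial force, so the cap is following. I'll turn a little more and then test-lift.

```bash
python3 - <<'E'
from h import *
g=np.load("g.npz");p=g["p"];Rb=Ro.from_rotvec(g["o"])
for k in(-2.0,-2.1,-2.2):
    R=(Ro.from_euler("z",k)*Rb).as_rotvec()
    r.move_straight(p+[0,0,.0066],v=.03,rotation=R); x=st(k)
    if abs(x["torque"][2])>.3: break
q=x["tcp_pos"]
for h in(.002,.004,.008,.015):
    r.move_straight(q+[0,0,h],v=.03); x=st(h)
    if x["ft_force"][2]<-15: print("stuck");break
for n in("top","side"): cv2.imwrite(f"pics/{n}7.png",r.grab_frame(n))
E
```

```text
-2.0 21.08 [0.4861 0.0833 0.168 ] F [-6.3 -3.4 -0.6] T [-0.61  1.43 -0.  ] w 0.0453 j7 -1.94
-2.1 21.33 [0.4861 0.0834 0.1681] F [-7.2 -2.3 -0.9] T [-0.49  1.55 -0.03] w 0.045 j7 -2.04
-2.2 21.58 [0.4861 0.0835 0.1682] F [-8.3 -2.4  2.2] T [-0.47  1.66  0.  ] w 0.0451 j7 -2.13
0.002 21.83 [0.486  0.0837 0.1702] F [-4.7 -0.8 -1.3] T [-0.09  0.97 -0.05] w 0.0452 j7 -2.14
0.004 22.08 [0.4861 0.0836 0.1723] F [-4.  -0.2  0.2] T [-0.15  0.95  0.  ] w 0.0447 j7 -2.14
0.008 22.37 [0.4863 0.0835 0.1765] F [-3.2 -0.8 -0.5] T [-0.34  0.83 -0.01] w 0.0451 j7 -2.14
0.015 22.75 [0.4865 0.0836 0.1835] F [ 0.8 -0.3 -1.7] T [-0.02  0.04  0.03] w 0.0447 j7 -2.13
```

```bash
python3 - <<'E'
from h import *
q=r.read_state()["tcp_pos"]
r.move_straight([q[0],q[1],.25],v=.08); st(); r.dwell(.4)
for n in("top","side"): cv2.imwrite(f"pics/{n}8.png",r.grab_frame(n))
E
python3 - <<'E'
import cv2,numpy as np
a=cv2.imread("pics/side8.png")[150:350,230:430];b=cv2.imread("pics/top8.png")[140:340,220:420]
cv2.imwrite("pics/c8.png",np.hstack([cv2.resize(x,(400,400)) for x in(a,b)]))
E
```

```text
23.83 [0.4859 0.0835 0.2495] F [ 0.3 -0.5 -1.1] T [-0.03 -0.04 -0.01] w 0.0453 j7 -2.12
```

View pics/c8.png

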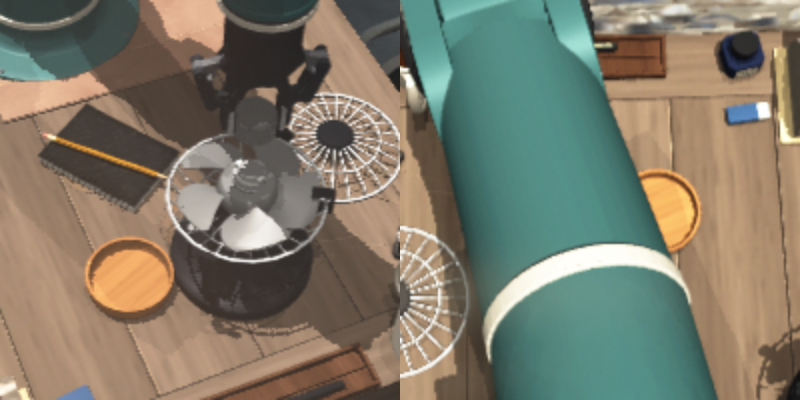

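The left crop shows the cap in the jaws at (257,118), above the bare stud at (250,180). The dish is undisturbed. I'll carry the cap over the dish.

```bash
python3 - <<'E'
from h import *
D=np.array([.4668,-.0515])
o=r.read_state()["orientation"]
print(np.round(r.ik([*D,.25],o),2))
r.move_straight([*D,.25],v=.1); st()
r.move_straight([*D,.20],v=.08); r.dwell(.5); s=st(); print(np.abs(s["joint_velocities"]).max())
for n in("top","side"): cv2.imwrite(f"pics/{n}9.png",r.grab_frame(n))
a=cv2.imread("pics/side9.png")[150:350,210:410];b=cv2.imread("pics/top9.png")
cv2.imwrite("pics/c9.png",np.hstack([cv2.resize(a,(400,400)),cv2.resize(b,(400,400))]))
for n in("top","side"):
    im=cv2.imread(f"pics/{n}9.png")
    for c in dish(im,n):
        bb=cv2.boundingRect(c)
        if bb[2]<60 and bb[1]>200: print(n,bb,circ_xy(n,cv2.convexHull(c)[:,0],.024))
E
```

```text
[ 0.12  0.12 -0.08  1.96  0.01  1.06 -1.82]
 25.85 [ 0.4669 -0.051   0.25  ] F [ 1.3 -0.3 -1.2] T [ 0.08 -0.    0.03] w 0.0454 j7 -1.82
 27.12 [ 0.4668 -0.0515  0.2001] F [-0.  -0.  -1.1] T [-0.05 -0.06 -0.  ] w 0.0452 j7 -1.82
0.0018827965766210898
side (273, 269, 44, 37) (array([ 0.46669463, -0.05083513]), np.float64(0.05163447462195827))
```

View pics/c9.png

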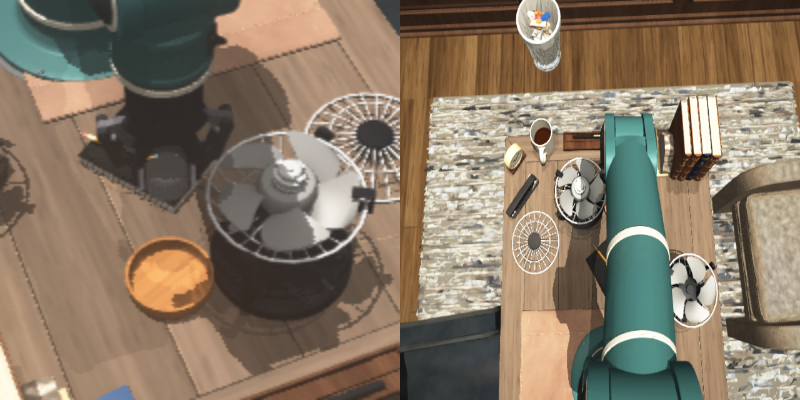

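The cap is held at (172,180) in the crop, above the dish at (169,278), which hasn't moved. The threaded stud shows at (290,180). One last projection check on the cap position, then I'll hand in.

```bash
python3 - <<'E'
from h import *
print((proj("side",[[.4668,-.0515,.216]])[0]-[210,150])*2)
r.dwell(.3); s=st(); r.sign_off()
E
```

```text
[164.12329596 173.01602455]
 27.52 [ 0.4668 -0.0515  0.2   ] F [ 1.2 -0.4 -0.6] T [-0.01  0.02  0.  ] w 0.0449 j7 -1.82
the job is handed in; nothing more can be done
```

The cap is off and still in the gripper, at rest over the middle of the dish with its lower rim about 0.2 m above the desk. I handed the job in at about 27.5 s; no verdict is reported.

- **Dish:** I slid it along the desk with the open fingers until the push force rose to about 9 N against the fan's foot. Before the carry, both views put its centre at about (0.467, -0.051), roughly 136–137 mm from the fan's axis. With the cap held above it, the side view gave the same position; the arm hid the dish from the top camera.
- **Cap:** Counter-clockwise it stopped hard within about 0.12 rad, at up to 0.63 N m. Clockwise it turned freely for over 2 rad, so the thread is left-handed. It then lifted off with no resistance.
- **Last checks:** The jaws stood at 45 mm with the cap's roughly 1 N weight on them, and the arm was still. The expected cap position fell within about 5 mm of where the cap appears in the side picture. In the last pictures, the things that could be seen on the desk had not moved.
- **Disagreed or not checked:**
  - The grip slipped slightly on the cap during the wrong-way try.
  - There were 5–9 N side forces while turning, from a millimetre or so of misalignment.
  - I did not measure the cap's angle directly in the pictures.

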